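# Hang the basket of castings on the drip stand

## Task

Rinsed castings are in the wire basket with the orange grip. Carry it upright and hang it by its handle on the hook of the drip stand, so that it hangs there freely and at rest, clear of the foot of the stand. Leave the empty basket with the blue grip standing where it is.

Things in the scene. Friction and masses are not known exactly. Their poses are not given: they have to be found in the camera images.
- orange_grip (a point): Centre of the square orange plastic grip, 18 x 18 mm and 48 mm tall, on top of the basket's handle. It lies 133 mm above the basket's underside and 30 mm above the underside of the handle's peak. z up, y along the plane of the handle, x square to that plane: the way the hook's arm must pass through the handle (either way round).
- orange_basket: Wire basket with three white castings fixed in it, 64 x 64 x 40 mm, 0.12 kg; origin at the centre of its underside, axes as at its grip. Its handle is a rigid upright arch of 5 mm steel rod in the y-z plane, 60 mm wide, narrowing to its peak, whose underside is 103 mm up; the opening below the peak is 63 mm high.
- blue_basket: Empty wire basket with a blue grip, otherwise the same as the orange one, 64 x 64 x 157 mm with its handle and grip; origin at the centre of its underside. It is to be left alone.
- hook_seat (a point): Where the handle shall rest: on top of the hook's level arm (steel rod, 8 mm thick), 150 mm above the table. z up. The hook points along -x: the arm runs along x through this point, the post stands 62 mm towards +x and ends at the arm's height, and the open end turns up 38 mm towards -x, its tip 12 mm higher than the arm's top. Nothing stands above the hook.
- drip_stand: Drip stand, fixed to the table: a steel rod bent to a hook on a grey rimmed foot 160 x 70 x 10 mm. Origin at the centre of the foot's underside, 150 mm below hook_seat, same axes. The handle comes over the tip from the -x side, its plane square to the arm, then down onto the arm.
There are look-alikes about, which are no part of the job. What is shaped like the orange_basket but purple or yellow is not meant.

How it is judged:
By the outcome, as a careful person would: the job done as asked, in the order asked, and still so for the second after the job is handed in, with the robot touching nothing.
It also fails if it takes over 48 s, if anything falls off the work surface, if the arm or the gripper's body presses on something with over 40 N, if the wrist force passes 120 N, or if a joint passes its speed limit or range.

## Robot

A 6-joint arm with a two-finger parallel gripper is mounted at the origin on a cart in front of the work surface, level with it; the furniture and walls round the work are solid. World frame = base frame: x ahead of the robot, y to its left, z up, the work surface at z = 0. Lengths are in m, angles in rad, forces in N, time in s.
With the tool pointing down it reaches from about 0.375 to 0.9 m from the base axis. Payload 3.1 kg.
Tool frame: the origin (TCP) lies midway between the tips of the shut fingers; the grasp point (between the pads) lies 19 mm behind it; z points along the fingers, y is the line along which they close (so a half turn about z gives the same grasp; the last joint's range is limited). The gripper opens to 85 mm and grips with 20 to 120 N. Pads are 22 mm wide; open, the fingers measure 114 mm over their backs; the gripper's body (76 mm by 85 mm) begins 54 mm behind the grasp point. The pads swing forward as they close: fully open they stand 13 mm farther back than shut.
Start: joints at [-1.474, 0.527, 1.433, -0, 1.181, -0.178], TCP at [0.17, -0.602, 0.231] pointing down, gripper open.
Joint ranges: [-3.08, 3.08], [-0.75, 2.2], [0.22, 2.44], [-1.43, 4.57], [0, 2.65], [-2.85, 2.85]. Speed limits (rad/s): [2.79, 2.79, 3.14, 3.14, 3.14, 3.14].

## Interface

Orientations are given as a unit quaternion [x, y, z, w].
In Python, from station import manip gives the robot as it stands.
- The arm moves only by the tool step_arm, never from a script. Its argument "targets" is text: rows parted by semicolons, each of 4 numbers parted by spaces: the shift along the tool's x, y, z in mm, then the turn about the tool's z in degrees. A call has 1 to 12 rows; each row is the pose to reach, as a shift and turn from the pose commanded when the call began, along the tool's axes at that moment; what a row does not reach only later rows make up. A row lasts 1/10 s, in which the tool goes at most 50 mm and 8.59 degrees, less where a joint would pass 70% of its speed; a pose out of reach is approached as far as the arm can. A call with a gripper value outside its range is refused whole. "gripper" is the closure, from 0 (fully open) to 1 (shut), set as the call begins (left out, the last holds). The fingers move at their own pace and stop on an object; "squeeze" is the grip in N (left out, the last holds). Time passes only in rows, so rows that repeat a pose let the fingers close. It gives the time, the measured TCP pose, the force, the opening and the grip force at its end, in the units of the state.
- manip.sense(): the state, without advancing time (a new reading comes with each control period).
- manip.snapshot(name): name is "side" or "top" or "wrist"; returns the picture (480x640x3 uint8, red, green, blue); there is no depth.
- manip.get_calibration(name): a dict with "fov_y" (degrees; the focal length in pixels is half the picture's height over the tangent of half this angle, whatever the lens; pixels are square), "cx", "cy" (the principal point, pixels), "extrinsics" (4x4, takes a point from camera to world coordinates); the wrist camera has in their place "tool_from_camera" (4x4, takes a point from camera to tool coordinates, whose origin is the TCP and whose axes are the flange's). Camera axes: x right, y down, z forward; pixel columns grow to the right and rows downward; lengths in m; the calibration is good to about 2 mm. A picture is of the moment at which its call begins: read the wrist's pose just before it. get_calibration takes no time and is no camera call.
- manip.sign_off(): hands the job in; it is judged then, once.
Trained networks look in the newest picture that a camera, given by its name, has taken for a name from the list of things; names that differ only in an ending like _2 or _b are one class to them, and where a whole thing is asked for, a point or a joint stands for the part that bears it (a point fixed in the world has none). Each returns a list of dicts, best first, with "p" (0 to 1); they miss things now and then, are a little off and sometimes report something else, mostly with a low value. They report only what shows in the picture. A call takes as long as a camera call. They do not tell look-alikes from the thing itself.
- manip.recognise(camera, query): "position" ([column, row] in pixels, amid what is visible of it).
- manip.masks_of(camera, query): "pixels" (480x640 bool, what is visible of it) and "position" ([column, row] in pixels, amid what is visible of it).
- manip.mark_of(camera, query): "position" ([column, row] in pixels: a listed point, or the origin of a listed thing).
The state is a dict: "t": time; "q": joint angles; "qd": joint speeds; "tau": joint torques, N m; "tcp_pos": TCP position; "tool_rot": TCP orientation; "force": force on the tool from outside, world axes, zero at the start; "ft_torque": the same for the moment, N m; "finger_gap": opening from 0.0 (shut) to 1.0 (fully open); "gripper_force": force on a finger pad.
Only numpy, scipy, OpenCV 4.12 (cv2) and the standard library are available. Lean on these libraries where they do the work, as an engineer would, in place of code of your own. Each camera call takes 0.05 s, during which the arm holds its last target. There are 200 camera calls.

## Working session

There is one attempt and no reset: what is moved stays moved. The work goes in short steps, Python scripts to look and compute and a tool call to move; the robot and the scene stay as the last step left them, time stands still between calls to the robot, and variables do not carry over. Pictures are saved under pics/ and viewed, at most 10 in all, crops included, and the job is handed in when it is done.

Besides the shell and the picture viewer there is one more tool, called after "Request:" as name(argument=value, ...) on one line, values as JSON. step_arm: Moves the arm, as the interface text tells. Its arguments: {"type":"object","properties":{"targets":{"type":"string"},"gripper":{"type":"number"},"squeeze":{"type":"number"}},"required":["targets"]}

```bash
mkdir -p pics; cat > h.py <<'E'
import numpy as np, cv2
from station import manip
def ray(cam,px):
    c=manip.get_calibration(cam); f=240/np.tan(np.radians(c["fov_y"]/2))
    if cam=="wrist":
        from scipy.spatial.transform import Rotation as R
        s=manip.sense(); T=np.eye(4);T[:3,:3]=R.from_quat(s["tool_rot"]).as_matrix();T[:3,3]=s["tcp_pos"]
        E=T@np.array(c["tool_from_camera"])
    else: E=np.array(c["extrinsics"])
    d=E[:3,:3]@np.array([(px[0]-c["cx"])/f,(px[1]-c["cy"])/f,1]); return E[:3,3],d/np.linalg.norm(d)
def atz(cam,px,z):
    o,d=ray(cam,px); return o+d*(z-o[2])/d[2]
def tri(rs):
    A=np.zeros((3,3));b=np.zeros(3)
    for o,d in rs:
        P=np.eye(3)-np.outer(d,d);A+=P;b+=P@o
    p=np.linalg.solve(A,b); return p,[np.linalg.norm((np.eye(3)-np.outer(d,d))@(p-o)) for o,d in rs]
def save(img,n): cv2.imwrite(f"pics/{n}.png",img[:,:,::-1])
E
python3 - <<'E'
from h import *
np.set_printoptions(precision=4,suppress=True)
ims=[]
for cam in ("side","top"):
    im=manip.snapshot(cam); ims.append(im)
    for q in ("orange_grip","orange_basket","blue_basket","hook_seat","drip_stand"):
        for r in manip.mark_of(cam,q)[:4]: print(cam,q,round(r["p"],2),np.round(r["position"],1))
    save(im,cam+"0")
    c=manip.get_calibration(cam); print(c)
print(manip.sense())
E
```

```text
side orange_grip 0.97 [315.3 241.2]
side orange_grip 0.87 [367.7 229.6]
side orange_grip 0.7 [396.4 166.4]
side orange_grip 0.59 [212.6 314.3]
side orange_basket 0.95 [393.2 202.8]
side orange_basket 0.78 [230.  361.2]
side orange_basket 0.68 [362.9 265.9]
side orange_basket 0.61 [317.9 284.1]
side blue_basket 0.58 [267.1 318.4]
side hook_seat 0.96 [308.8 177.4]
side drip_stand 0.63 [309.9 224.6]
{'fov_y': 52.85210584446715, 'cx': 318.64450616962773, 'cy': 229.50474415540273, 'extrinsics': array([[-0.924 , -0.2257,  0.3086,  0.119 ],
       [-0.3822,  0.5621, -0.7334,  1.1119],
       [-0.008 , -0.7957, -0.6057,  0.8382],
       [ 0.    ,  0.    ,  0.    ,  1.    ]])}
top orange_grip 0.87 [295.2 237.4]
top orange_grip 0.84 [189.1 203.1]
top orange_grip 0.62 [454.8 272.3]
top orange_basket 0.95 [201.7 216.4]
top orange_basket 0.91 [448.  276.1]
top orange_basket 0.68 [333.3 276.5]
top orange_basket 0.59 [299.9 247. ]
top blue_basket 0.84 [249.8 230. ]
top hook_seat 0.92 [379.1 197.4]
top drip_stand 0.75 [374.3 211.1]
top drip_stand 0.69 [247.5 231.5]
{'fov_y': 46.55709353340021, 'cx': 323.6559484962604, 'cy': 238.25294748618055, 'extrinsics': array([[ 0.0121, -0.9888,  0.1489,  0.2494],
       [-0.9999, -0.0115,  0.0053,  0.2174],
       [-0.0035, -0.1489, -0.9888,  1.603 ],
       [ 0.    ,  0.    ,  0.    ,  1.    ]])}
{'t': 0.6, 'q': array([-1.4745,  0.5275,  1.4327, -0.    ,  1.1814, -0.1785]), 'qd': array([ 0.0009,  0.0011,  0.0014,  0.0011, -0.0002, -0.0007]), 'tau': array([ -0.0006, -44.2047, -17.8324,  -0.0002,   0.001 ,  -0.    ]), 'tcp_pos': array([ 0.1696, -0.6015,  0.2313]), 'tool_rot': array([ 0.9906,  0.137 , -0.    , -0.    ]), 'force': array([-0.7447,  0.5704,  0.7591]), 'ft_torque': array([ 0.0441, -0.0014, -0.0219]), 'gripper_force': 0.0, 'finger_gap': 0.9981550133673254}
```

View pics/side0.png

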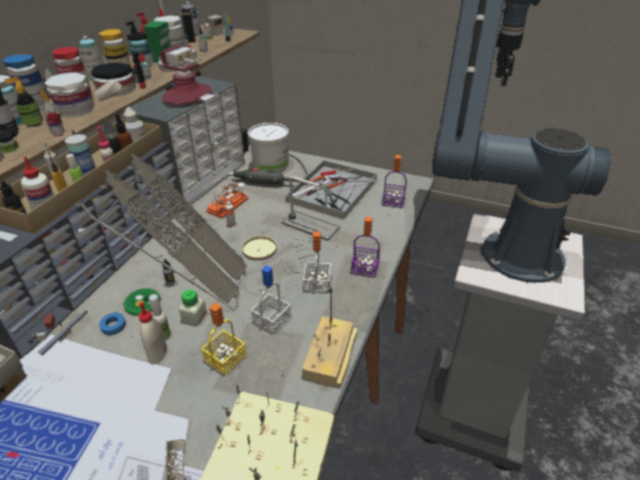

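View pics/top0.png

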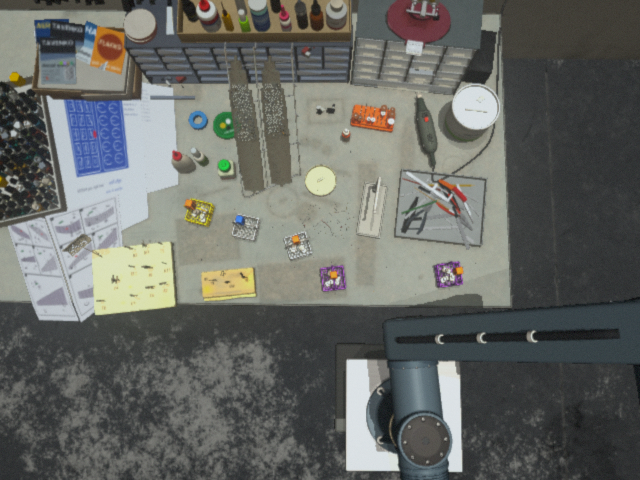

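```bash
python3 - <<'E'
from h import *
np.set_printoptions(precision=4,suppress=True)
g=tri([ray("side",(315.3,241.2)),ray("top",(295.2,237.4))]);print("grip",g)
h=tri([ray("side",(308.8,177.4)),ray("top",(379.1,197.4))]);print("hook",h)
print("hook z.15",atz("side",(308.8,177.4),.15),atz("top",(379.1,197.4),.15))
print("grip z.133",atz("side",(315.3,241.2),.133),atz("top",(295.2,237.4),.133))
print("bask",atz("side",(317.9,284.1),0),atz("top",(299.9,247),0))
print("stand",atz("side",(309.9,224.6),0),atz("top",(374.3,211.1),0))
print("blue",atz("side",(267.1,318.4),0),atz("top",(249.8,230),0))
print("purple",atz("top",(333,277),0), "yel",atz("top",(201.7,216.4),0))
t=cv2.imread("pics/top0.png");s=cv2.imread("pics/side0.png")
r=lambda im,x,y,w,hh,W,H:cv2.resize(im[y:y+hh,x:x+w],(W,H),interpolation=cv2.INTER_CUBIC)
a=r(t,270,215,60,45,400,300);b=r(t,335,165,80,80,400,400)[:300]
b=r(t,345,170,64,72,400,450);a=r(t,265,205,64,72,400,450)
cv2.imwrite("pics/c1.png",np.hstack([a,b]))
a=r(s,280,220,64,72,400,450);b=r(s,265,165,96,108,400,450)
cv2.imwrite("pics/c2.png",np.hstack([a,b]))
E
```

```text
grip (array([0.4708, 0.3007, 0.1312]), [np.float64(0.0016286077518870396), np.float64(0.0016286077518869657)])
hook (array([0.5796, 0.0797, 0.156 ]), [np.float64(0.0011091021881823207), np.float64(0.0011091021881822947)])
hook z.15 [0.5848 0.0707 0.15  ] [0.5799 0.0788 0.15  ]
grip z.133 [0.4683 0.3026 0.133 ] [0.4721 0.301  0.133 ]
bask [0.4618 0.3055 0.    ] [0.4643 0.2944 0.    ]
stand [0.5786 0.0847 0.    ] [0.5728 0.0786 0.    ]
blue [0.5269 0.4546 0.    ] [ 0.5126  0.4414 -0.    ]
purple [0.3784 0.1976 0.    ] yel [0.5513 0.5834 0.    ]
```

View pics/c1.png

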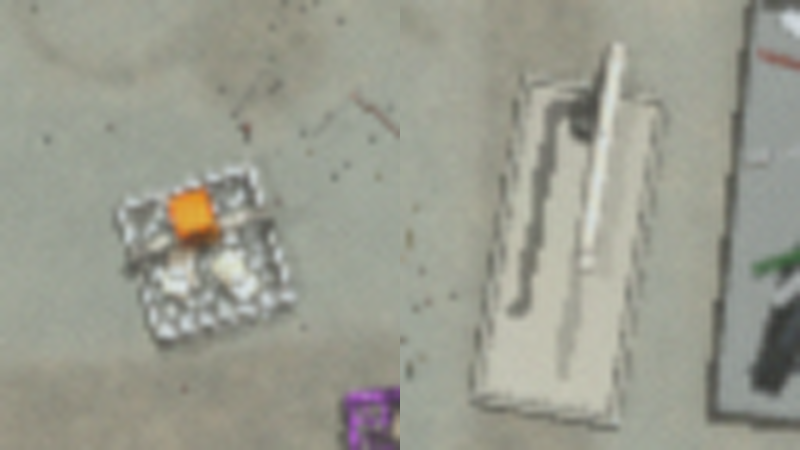

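View pics/c2.png

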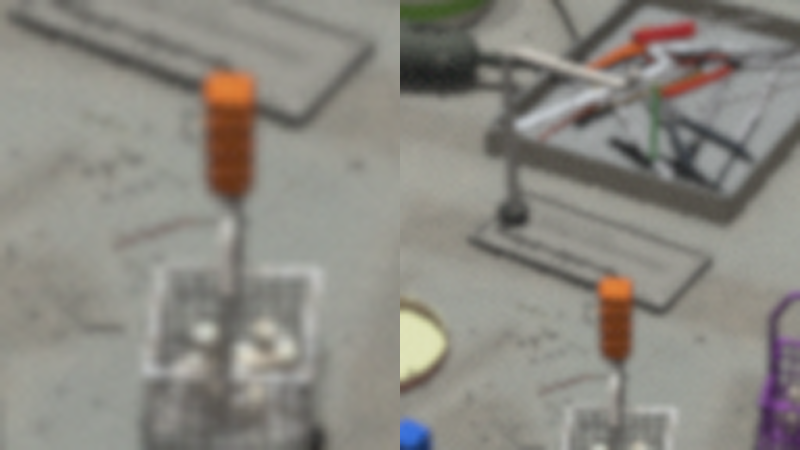

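The grey wire basket with the orange grip is at top (296,239) and side (316,241). The look-alikes are purple at top (333,278) and (449,274), and yellow at (200,212). Blue is at (245,227). The crop confirms grey wire with three white castings and an orange grip, so that is the one. Its handle normal has a yaw of about 18°. The hook's post is on the far side, its tip points towards the robot, and its yaw is about -8.5°.

I'm moving over the basket in two legs.

Request:
step_arm(targets="400 -200 -70 0;400 -200 -70 0;400 -200 -70 0;400 -200 -70 0;400 -200 -70 0;400 -200 -70 0;400 -200 -70 0;400 -200 -70 0;400 -200 -70 0;400 -200 -70 0;400 -200 -70 0", gripper=0)

```text
t: 1.7
tcp_pos: [0.5011, -0.2994, 0.3015]
tool_rot: [0.99, 0.139, -0.0, 0.0]
force: [0.5, 0.1, 0.7]
finger_gap: 1.001
gripper_force: 0.0
```

Request:
step_arm(targets="134 -587 0 2;134 -587 0 2;134 -587 0 2;134 -587 0 2;134 -587 0 2;134 -587 0 2;134 -587 0 2;134 -587 0 2;134 -587 0 2;134 -587 0 2;134 -587 0 2;134 -587 0 2")

```text
t: 2.9
tcp_pos: [0.4704, 0.2987, 0.301]
tool_rot: [0.993, 0.118, -0.0, 0.001]
force: [1.4, 1.0, -1.0]
finger_gap: 1.001
gripper_force: 0.0
```

```bash
python3 - <<'E'
from h import *
np.set_printoptions(precision=4,suppress=True)
im=manip.snapshot("wrist"); save(im,"w1"); print(manip.get_calibration("wrist"))
for q,z in (("orange_grip",.133),("orange_basket",0)):
    for r in manip.mark_of("wrist",q)[:3]: print(q,round(r["p"],2),r["position"],atz("wrist",r["position"],z))
E
```

```text
{'fov_y': 68.88047255014696, 'cx': 315.6968658933787, 'cy': 244.2069794896257, 'tool_from_camera': array([[-0.0003, -0.9595, -0.2817,  0.0711],
       [ 1.    , -0.0004,  0.0003, -0.0002],
       [-0.0004, -0.2817,  0.9595, -0.1434],
       [ 0.    ,  0.    ,  0.    ,  1.    ]])}
orange_grip 0.68 [313.5, 229.7] [0.4632 0.3031 0.133 ]
orange_grip 0.65 [390.6, 337.1] [0.3741 0.2013 0.133 ]
orange_grip 0.47 [502.6, 156.4] [0.5658 0.1604 0.133 ]
orange_basket 0.96 [369.7, 284.5] [0.3742 0.1995 0.    ]
orange_basket 0.83 [88.1, 65.7] [0.5572 0.5904 0.    ]
orange_basket 0.82 [313.6, 201.0] [0.4674 0.3015 0.    ]
```

View pics/w1.png

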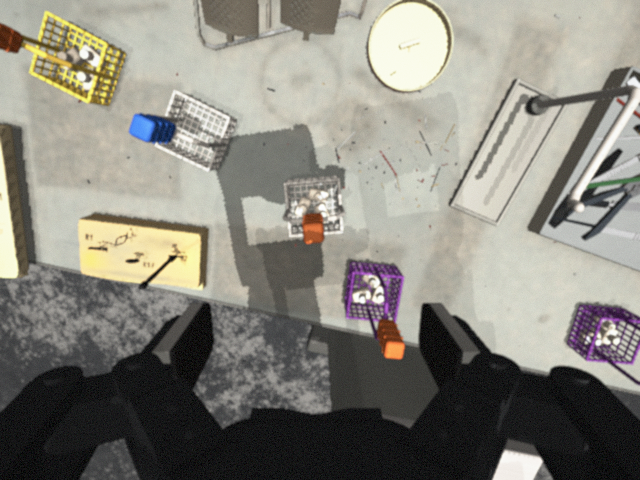

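The wrist view shows the target basket at (314,205) with its grip at (313,229). It also shows the stand's foot at about (508,155) and the hook arm from (635,88) to (575,205).

```bash
python3 - <<'E'
from h import *
np.set_printoptions(precision=4,suppress=True)
im=cv2.imread("pics/w1.png"); hsv=cv2.cvtColor(im,cv2.COLOR_BGR2HSV)
m=((hsv[...,0]<15)&(hsv[...,1]>180)&(hsv[...,2]>60)).astype(np.uint8); m[:,:290]=0;m[:,335:]=0;m[:200]=0;m[250:]=0
ys,xs=np.nonzero(m); print("grip bbox",xs.min(),xs.max(),ys.min(),ys.max())
# bottom edge=near top-edge z.157 ; upper edge = bottom at .109 
print(atz("wrist",(xs.mean(),ys.max()),.157),atz("wrist",(xs.mean(),ys.mean()),.140))
C=np.array([atz("wrist",p,.01) for p in ((517,80),(567,108),(497,223),(450,206))])
print("foot",C,C.mean(0)); 
for a,b in ((C[3],C[0]),(C[2],C[1])): print(np.degrees(np.arctan2(*(b-a)[1::-1])),np.linalg.norm(b-a))
a=atz("wrist",(575,203),.162);b=atz("wrist",(634,90),.15);print("arm",a,b,np.degrees(np.arctan2(*(b-a)[1::-1])),np.linalg.norm(b-a))
for t in ((265+118/6.25,205+210/6.25,265+160/6.25,205+345/6.25),(265+260/6.25,205+165/6.25,265+293/6.25,205+305/6.25)):
    a=atz("top",t[:2],.04);b=atz("top",t[2:],.04);print("bask yaw",np.degrees(np.arctan2(*(a-b)[1::-1])),np.linalg.norm(a-b),(a+b)/2)
cs=[(345+x/6.25,170+y/6.25) for x,y in ((525,80),(660,105),(613,425),(473,400))]
cs=[(x-64,y) for x,y in cs] 
C=np.array([atz("top",p,.01) for p in cs]);print("foot top",C.mean(0))
for a,b in ((C[3],C[0]),(C[2],C[1])): print(np.degrees(np.arctan2(*(b-a)[1::-1])),np.linalg.norm(b-a))
p=[[ (284,182),(342,177),(345,233),(288,238)]]
C=np.array([atz("wrist",q,.04) for q in p[0]]);print("bask",C.mean(0))
for a,b in ((C[3],C[0]),(C[2],C[1])): print(np.degrees(np.arctan2(*(b-a)[1::-1])),np.linalg.norm(b-a))
E
```

```text
grip bbox 303 322 214 242
[0.4584 0.2993 0.157 ] [0.4667 0.3014 0.14  ]
foot [[0.6588 0.1104 0.01  ]
 [0.645  0.0422 0.01  ]
 [0.4976 0.0689 0.01  ]
 [0.5039 0.1344 0.01  ]] [0.5764 0.089  0.01  ]
-8.812320002806084 0.15676449221725025
-10.260246170878697 0.14980398529028782
arm [0.5429 0.1005 0.162 ] [0.6354 0.086  0.15  ] -8.926161931271261 0.09437353173899904
bask yaw 18.352140850974724 0.06459005004399292 [0.4518 0.3282 0.04  ]
bask yaw 14.039045699833162 0.06582760941483971 [0.4719 0.2663 0.04  ]
foot top [0.5733 0.0866 0.01  ]
-8.914151797413593 0.15408267705058243
-8.394253221789315 0.1534984647302202
bask [0.466  0.2996 0.04  ]
16.553493654865868 0.06647712091978915
18.20849972030606 0.06606503576466241
```

Request:
step_arm(targets="-3 -3 40 -4;-3 -3 80 -4;-3 -3 110 -4;-3 -3 140 -4;-3 -3 165 -4;-3 -3 180 -4;-3 -3 186 -4;-3 -3 186 -4")

```text
t: 3.85
tcp_pos: [0.4667, 0.2988, 0.1147]
tool_rot: [0.988, 0.153, -0.001, 0.0]
force: [-0.9, -0.6, 0.1]
finger_gap: 0.998
gripper_force: 0.0
```

Request:
step_arm(targets="0 0 0 0;0 0 0 0;0 0 0 0;0 0 0 0;0 0 0 0;0 0 0 0;0 0 0 0;0 0 0 0;0 0 0 0;0 0 0 0", gripper=1, squeeze=40)

```text
t: 4.85
tcp_pos: [0.4667, 0.301, 0.1158]
tool_rot: [0.988, 0.154, 0.0, -0.0]
force: [-0.4, -2.0, 5.5]
finger_gap: 0.204
gripper_force: 41.7
```

Request:
step_arm(targets="0 0 -10 0;0 0 -30 0;0 0 -55 0;0 0 -85 0;0 0 -115 0;0 0 -140 0;0 0 -160 0;0 0 -170 0;0 0 -170 0")

```text
t: 5.75
tcp_pos: [0.467, 0.3013, 0.2866]
tool_rot: [0.988, 0.154, 0.001, -0.0]
force: [-0.4, 0.3, -2.1]
finger_gap: 0.201
gripper_force: 40.8
```

Request:
step_arm(targets="-5 12 0 2;-15 35 0 5;-25 60 0 9;-35 85 0 13;-45 110 0 17;-54 135 0 20;-62 155 0 23;-68 170 0 25;-71 177 0 26;-72 180 0 26.5;-72 180 0 26.5;-72 180 0 26.5")

```text
t: 6.95
tcp_pos: [0.4527, 0.108, 0.2851]
tool_rot: [0.997, -0.076, -0.0, -0.0]
force: [-0.7, -0.2, -1.1]
finger_gap: 0.21
gripper_force: 40.7
```

```bash
python3 - <<'E'
from h import *
np.set_printoptions(precision=4,suppress=True)
print(manip.sense()["tcp_pos"],manip.sense()["tool_rot"])
im=manip.snapshot("wrist"); save(im,"w2")
for q,z in (("orange_grip",.3),("hook_seat",.15),("drip_stand",0)):
    for r in manip.mark_of("wrist",q)[:3]: print(q,round(r["p"],2),r["position"],atz("wrist",r["position"],z))
E
```

```text
[0.4527 0.108  0.2851] [ 0.9971 -0.0761 -0.0003 -0.0002]
orange_grip 0.87 [589.9, 253.7] [ 0.4659 -0.001   0.3   ]
orange_grip 0.82 [316.7, 328.0] [0.4501 0.1081 0.3   ]
orange_grip 0.65 [233.2, 319.8] [0.459  0.1413 0.3   ]
hook_seat 0.59 [320.7, 60.2] [0.5779 0.0852 0.15  ]
drip_stand 0.67 [318.8, 90.6] [0.5771 0.0854 0.    ]
```

View pics/w2.png

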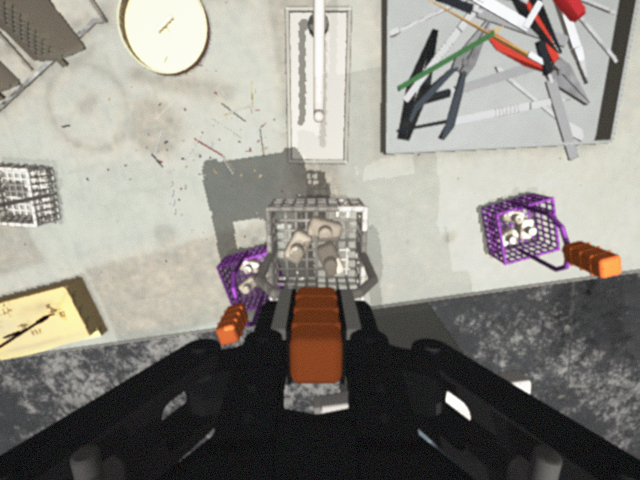

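The view shows the handle square to the arm. The hook tip is at (319,117) and the arm is at column 320, so it is about 3 mm to the tool's +y and 127 mm ahead to the seat. I'm lowering to passing height, then moving over the tip.

Request:
step_arm(targets="5 1 15 0;10 2 40 0;15 3 65 0;15 3 82 0;15 3 91 0;15 3 94 0;15 3 94 0;15 3 94 0")

```text
t: 7.95
tcp_pos: [0.4678, 0.1024, 0.1921]
tool_rot: [0.997, -0.076, 0.001, -0.0]
force: [0.9, -0.1, -2.1]
finger_gap: 0.203
gripper_force: 40.7
```

```bash
python3 - <<'E'
from h import *
np.set_printoptions(precision=4,suppress=True)
print(manip.sense()["tcp_pos"],manip.sense()["tool_rot"])
a=manip.snapshot("wrist"); b=manip.snapshot("side"); 
b=cv2.resize(b[150:270,250:410],(640,480),interpolation=cv2.INTER_CUBIC)
save(cv2.resize(np.hstack([a,b]),(800,300),interpolation=cv2.INTER_AREA),"w3")
E
```

```text
[0.4678 0.1024 0.1921] [ 0.9971 -0.0762  0.001  -0.0001]
```

View pics/w3.png

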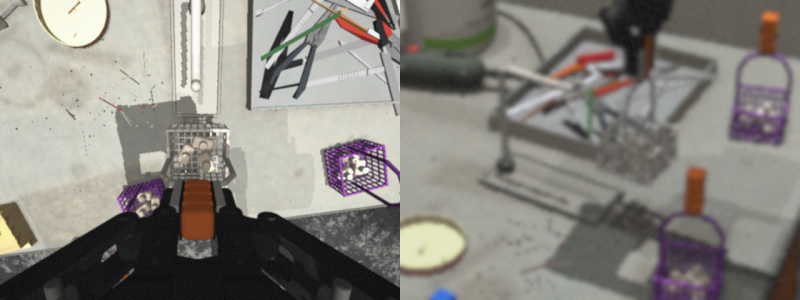

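The arm at column 196 and the handle centre at 198 are aligned, so I'm going forward 112 mm over the tip.

Request:
step_arm(targets="8 0 0 0;20 0 0 0;35 0 0 0;50 0 0 0;65 0 0 0;80 0 0 0;93 0 0 0;104 0 0 0;110 0 0 0;112 0 0 0;112 0 0 0")

```text
t: 9.15
tcp_pos: [0.5778, 0.0853, 0.1912]
tool_rot: [0.997, -0.076, -0.0, -0.0]
force: [-0.6, 0.4, -0.7]
finger_gap: 0.205
gripper_force: 40.7
```

```bash
python3 - <<'E'
from h import *
a=manip.snapshot("wrist"); b=manip.snapshot("side"); 
b=cv2.resize(b[130:250,230:390],(640,480),interpolation=cv2.INTER_CUBIC)
save(cv2.resize(np.hstack([a,b]),(800,300),interpolation=cv2.INTER_AREA),"w4")
E
```

```text
(no output)
```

View pics/w4.png

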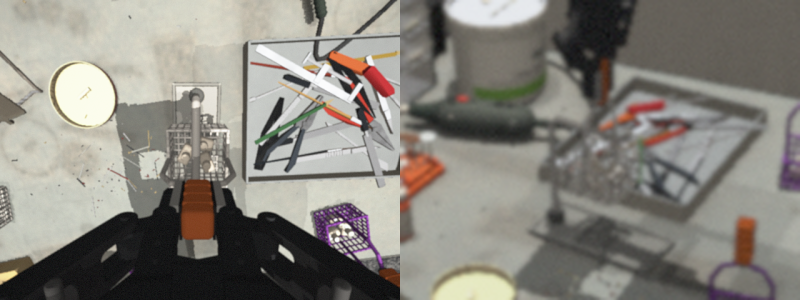

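The arm now runs from its post at (195,95) through the handle, with no contact force. I'm lowering gently.

Request:
step_arm(targets="0 0 5 0;0 0 11 0;0 0 17 0;0 0 21 0;0 0 24 0;0 0 24 0")

```text
t: 9.85
tcp_pos: [0.5775, 0.0853, 0.1666]
tool_rot: [0.997, -0.076, -0.001, 0.0]
force: [0.4, -0.3, -1.0]
finger_gap: 0.205
gripper_force: 40.7
```

Request:
step_arm(targets="0 0 1 0;0 0 2 0;0 0 3 0;0 0 4 0;0 0 4 0;0 0 4 0")

```text
t: 10.45
tcp_pos: [0.5779, 0.0853, 0.1634]
tool_rot: [0.997, -0.076, 0.0, 0.0]
force: [-0.2, 0.5, -2.5]
finger_gap: 0.206
gripper_force: 40.8
```

Request:
step_arm(targets="0 0 1 0;0 0 1 0;0 0 2 0;0 0 2 0;0 0 2 0")

```text
t: 10.95
tcp_pos: [0.5781, 0.0852, 0.1627]
tool_rot: [0.997, -0.076, 0.001, 0.0]
force: [-2.0, 1.2, 8.6]
finger_gap: 0.203
gripper_force: 42.2
```

Contact came at the expected height. I'm easing off and releasing in stages.

Request:
step_arm(targets="0 0 -1 0;0 0 -1 0;0 0 -1 0", squeeze=20)

```text
t: 11.25
tcp_pos: [0.5781, 0.0852, 0.1629]
tool_rot: [0.997, -0.076, 0.0, 0.0]
force: [-2.3, 0.1, 5.9]
finger_gap: 0.203
gripper_force: 41.6
```

Request:
step_arm(targets="0 0 0 0;0 0 0 0;0 0 0 0;0 0 0 0;0 0 0 0;0 0 0 0", gripper=0.65)

```text
t: 11.85
tcp_pos: [0.5779, 0.0853, 0.1622]
tool_rot: [0.997, -0.076, -0.0, -0.0]
force: [-0.1, 0.1, -0.3]
finger_gap: 0.349
gripper_force: 0.0
```

Request:
step_arm(targets="0 0 0 0;0 0 0 0;0 0 0 0;0 0 0 0;0 0 0 0;0 0 0 0;0 0 0 0;0 0 0 0", gripper=0.1)

```text
t: 12.65
tcp_pos: [0.5778, 0.0853, 0.1623]
tool_rot: [0.997, -0.076, -0.0, -0.0]
force: [0.8, -0.6, 0.1]
finger_gap: 0.9
gripper_force: 0.0
```

```bash
python3 - <<'E'
from h import *
s=manip.sense();print(s["t"],s["force"],s["finger_gap"])
a=manip.snapshot("wrist"); b=manip.snapshot("side"); 
b=cv2.resize(b[130:250,230:390],(640,480),interpolation=cv2.INTER_CUBIC)
save(cv2.resize(np.hstack([a,b]),(800,300),interpolation=cv2.INTER_AREA),"w5")
E
```

```text
12.65 [ 0.77661339 -0.56300297  0.06543652] 0.8998725298552195
```

View pics/w5.png

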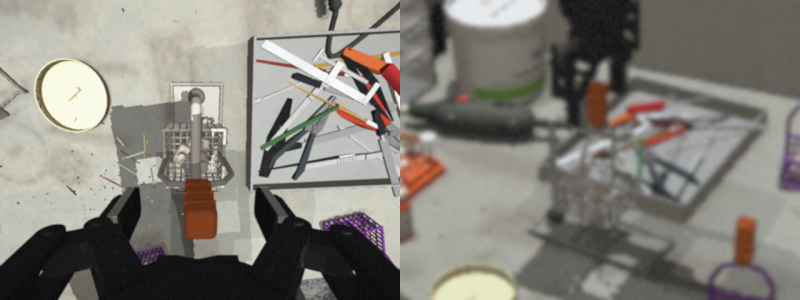

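The basket hangs upright on the arm between the open fingers. I'm retreating straight up.

Request:
step_arm(targets="0 0 -10 0;0 0 -25 0;0 0 -45 0;0 0 -70 0;0 0 -95 0;0 0 -120 0;0 0 -140 0;0 0 -150 0;0 0 -150 0;0 0 -150 0;0 0 -150 0;0 0 -150 0")

```text
t: 13.95
tcp_pos: [0.5772, 0.0853, 0.311]
tool_rot: [0.997, -0.076, -0.001, 0.0]
force: [0.6, 0.4, -0.1]
finger_gap: 0.9
gripper_force: 0.0
```

Request:
step_arm(targets="-30 0 0 0;-70 0 0 0;-100 0 0 0;-100 0 0 0;-100 0 0 0;-100 0 0 0;-100 0 0 0;-100 0 0 0;-100 0 0 0;-100 0 0 0;-100 0 0 0;-100 0 0 0")

```text
t: 15.15
tcp_pos: [0.479, 0.1005, 0.3123]
tool_rot: [0.997, -0.076, -0.0, -0.0]
force: [-0.4, -0.8, -0.1]
finger_gap: 0.895
gripper_force: 0.0
```

```bash
python3 - <<'E'
from h import *
def dif(c):
    a=manip.snapshot(c)
    for _ in range(6): b=manip.snapshot(c)
    d=np.abs(a.astype(int)-b).max(2); print(c,(d>40).sum()); return b
b=dif("side");a=dif("wrist")
b=cv2.resize(b[130:250,230:390],(640,480),interpolation=cv2.INTER_CUBIC)
save(cv2.resize(np.hstack([a,b]),(800,300),interpolation=cv2.INTER_AREA),"w6")
E
```

```text
side 0
wrist 36
```

View pics/w6.png

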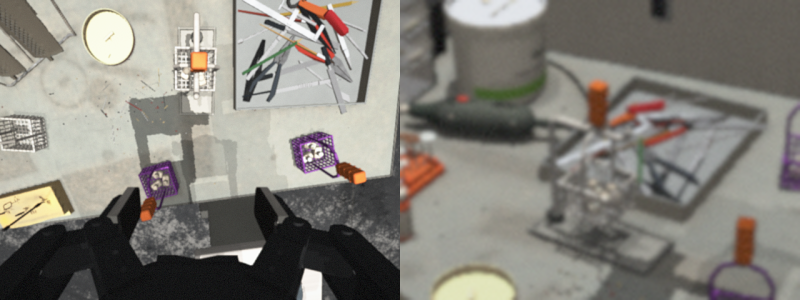

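The basket hangs on the hook with its grip at wrist-crop (200,62), upright and clear of the foot. The robot is clear of it.

Request:
step_arm(targets="0 0 0 0;0 0 0 0;0 0 0 0;0 0 0 0;0 0 0 0;0 0 0 0;0 0 0 0;0 0 0 0;0 0 0 0;0 0 0 0;0 0 0 0;0 0 0 0")

```text
t: 17.05
tcp_pos: [0.479, 0.1005, 0.3123]
tool_rot: [0.997, -0.076, -0.0, -0.0]
force: [-0.1, 0.5, 0.6]
finger_gap: 0.9
gripper_force: 0.0
```

```bash
python3 -c "
from station import manip
print(manip.sign_off())"
```

```text
the job is handed in; nothing more can be done
None
```

The orange-grip basket hangs upright on the drip stand's hook, clear of the foot and at rest in the last pictures; the blue-grip basket was left where it stood, and the job was handed in at about 17 s with the robot clear.

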